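# Slide the terminal cover home on a power-supply case

### The arm

A 6-joint arm with a two-finger parallel gripper is mounted at the origin on the work surface. World frame = base frame: x ahead of the robot, y to its left, z up, the work surface at z = 0. Lengths are in mm, angles in rad, forces in N, time in s.
With the tool pointing down it reaches from about 350 to 875 mm from the base axis. Payload 4.2 kg.
Tool frame: the origin (TCP) lies between the finger pads; the fingertips stand 17 mm ahead of it and the grasp point (between the pads) lies 2 mm behind it; z points along the fingers, y is the line along which they close (so a half turn about z gives the same grasp; the last joint's range is limited). The gripper opens to 85 mm and grips with 20 to 120 N. Pads are 22 mm wide; open, the fingers measure 114 mm over their backs; the gripper's body (76 mm by 85 mm) begins 54 mm behind the grasp point. The pads swing forward as they close: fully open they stand 13 mm farther back than shut.
Start: joints at [-0.96, 0.385, 0.008, 0, -1.194, -0.259], TCP at [215.382, -586.694, 248.312] pointing down, gripper open.
Joint ranges: [-3.14, 3.14], [-1.21, 2.06], [-1.07, 1.41], [-3.16, 2.05], [-2.99, -0.16], [-3.1, 3.1]. Speed limits (rad/s): [2.79, 2.79, 3.14, 3.14, 3.14, 3.14].

### API

Orientations are given as [roll, pitch, yaw] about the fixed x, y, z axes, in that order (R = Rz(yaw) Ry(pitch) Rx(roll)).
In Python, from plant import readout, grab_frame, camera_info, env, finder gives the robot as it stands.
- The arm moves only by the shell command python3 -m pendant 'ROWS' [OPENING] [FORCE]. ROWS is JSON, one flat list of numbers, 4 for each row, row after row: the shift along the tool's x, y, z in units of 0.02 m (1.0 is 0.02 m), then the turn about the tool's z in units of 0.12 rad (1.0 is 0.12 rad). A call has 1 to 10 rows; each row shifts and turns the commanded pose from where the row before left it, along the tool's axes as they then stand; what a row does not reach is not made up. A row lasts 1/12 s, in which the tool goes at most 41.7 mm and 7.16 degrees, less where a joint would pass 70% of its speed; a pose out of reach is approached as far as the arm can. A call with a number of a shift or a turn outside -1 to 1 is refused whole. A call with a gripper value outside its range is refused whole. OPENING is the opening, from -1 (shut) to 1 (fully open), set as the call begins (- or left out, the last holds). The fingers move at their own pace and stop on an object; FORCE is the grip in N (left out, the last holds). Time passes only in rows, so rows that do not move let the fingers close. It gives the time, the measured TCP pose, the force, the opening and the grip force at its end, in the units of the state.
- readout.get_state(): the state, without advancing time (a new reading comes with each control period).
- grab_frame(name): name is "side" or "top" or "wrist"; returns (picture, depth): 384x512x3 uint8, blue, green, red; 384x512 float32, mm along the optical axis (not along the pixel's ray), 0 where there is no reading.
- camera_info(name): a dict with "fx", "fy", "cx", "cy" (pixels), "T" (4x4, takes a point from camera to world coordinates). Camera axes: x right, y down, z forward; pixel columns grow to the right and rows downward; lengths in mm; the calibration is good to about 2 mm. A picture is of the moment at which its call begins: read the wrist's pose just before it. camera_info takes no time and is no camera call; for the wrist camera it gives the pose at the moment of the call.
- env.finish_job(): hands the job in; it is judged then, once.
Trained networks look in the newest picture that a camera, given by its name, has taken for a name from the list of things; names that differ only in an ending like _2 or _b are one class to them, and where a whole thing is asked for, a point or a joint stands for the part that bears it (a point fixed in the world has none). Each returns a list of dicts, best first, with "conf" (0 to 1); they miss things now and then, are a little off and sometimes report something else, mostly with a low value. They report only what shows in the picture. A call takes as long as a camera call. They do not tell look-alikes from the thing itself.
- finder.recognise(thing, camera): "extent" ([left, top, right, bottom] in pixels, round what is visible of it).
- finder.outline_of(thing, camera): "mask" (384x512 bool, what is visible of it) and "extent" ([left, top, right, bottom] in pixels, round what is visible of it).
- finder.mark_of(thing, camera): "uv" ([column, row] in pixels: a listed point, or the origin of a listed thing).
The state is a dict: "clock": time; "joint_positions": joint angles; "qvel": joint speeds; "tau": joint torques, N m; "position": TCP position; "tcp_rot": TCP orientation; "ft_force": force on the tool from outside, world axes, zero at the start; "ft_torque": the same for the moment, N m; "gripper_width": opening from 0.0 (shut) to 1.0 (fully open); "grasp_force": force on a finger pad.
Only numpy, scipy, OpenCV 4.12 (cv2) and the standard library are available. Lean on these libraries where they do the work, as an engineer would, in place of code of your own. Each camera call takes 0.05 s, during which the arm holds its last target. There are 200 camera calls.

### The job

Take the blue cover from its yellow rest, lay it on the open end of the black power-supply case with its orange tab pointing at the yellow keeper, and slide it along the rails until the flexible tab has clicked over the keeper's ledge. Go by feel and be gentle: never push or press the cover against the case with more than about 20 N. Let go of it, and leave the other things on the bench where they are.

Things in the scene. Friction and masses are not known exactly. Their poses are not given: they have to be found in the camera images.
- cover_rib (a point): Middle of the loose blue cover's grip rib, 16 mm above the plate's underside. Plate 80 x 64 x 5 mm (x,y,z), 60 to 100 g; the upright rib at its centre is 12 mm thick in x, 36 mm wide in y, top 27 mm above the underside. +x points to the orange tab, z up. At the start it lies flat on a yellow rest 16 mm high, so this point is 32 mm above the bench.
- tab (a joint): Upward bend (rad) of the cover's orange tab, a sprung tongue 18 mm wide, tip 72 mm ahead of the rib point, with a barb below it: the last 6 mm, reaching 6.5 mm below the plate's underside. 0: straight, as when free and again when dropped behind the ledge; about 0.11 when on top of the ledge (then about 5 N at the tip).
- case: Black power-supply case, fixed, 96 mm wide (y), from x = -110 (open end) to 120 mm; origin on the bench midway across it, z up. The cover slides to +x of the case on two tracks 40 mm above the bench; a trough 40 mm wide, 12 mm deep runs between them for the barb. Keep the cover's x along the case's x.
- case_open (a point): Where the rib point is when the cover has been laid on the open end: 57 mm to -x of the case's origin, 56 mm above the bench. Axes as the case. Laid here the plate has 4 mm play to each side. Grey guide walls 7 mm high stand 78 mm apart here and narrow to 67 mm towards the lips.
- case_lips (a point): Start of the grey lips that hold the plate's side edges down, on the tracks' height (40 mm) at the case's origin. They run 90 mm to +x, 55 mm apart, undersides 6.7 mm and tops 11 mm above the tracks; flared lead-ins reach 11 mm back to -x and are up to 16 mm above the tracks. The plate's front edge must pass below them.
- case_end (a point): Rib point of the fitted cover for a mid-set keeper, 23 mm to +x of the case's origin; the true place lies up to 12 mm either way and is not measured. The yellow keeper in the trough: ramp 17 mm, flat ledge 16 mm (top 1 mm below the tracks), notch 8 mm, stop wall. The tab drops behind the ledge 2 mm before its tip meets the hard wall. Push: up to 8 N before the click, less after, steep rise at the wall.
- module0_mid (a point): Middle of a loose black potted module, a bystander 34 x 50 x 75 mm, standing.
- module1_mid (a point): Middle of another such loose module, standing.
- module2_mid (a point): Middle of a third such loose module, standing.
- driver_grip (a point): Handle of a loose screwdriver lying on the bench, a bystander.
- bottle_mid (a point): Middle of a loose green bottle, 60 mm across and 150 mm high, a bystander.
- dish_in (a point): Inner floor of a loose small steel dish, 90 mm across and 30 mm high, a bystander.
Not all that is in view belongs to the job. There is more than one size of the part that bears cover_rib; the job needs the larger. Several things look just like the case: the one meant starts farthest from the robot's base.

How it is judged (in metres and radians):
On the way, in this order (a step that is already met when the one before it is completed fails the run):
1. the cover lies flat on the case's tracks at the open end, tab ahead, not yet at the ledge (x of cover_rib in the frame of case between -0.075 and -0.03 m and z of cover_rib in the frame of case between 0.052 and 0.0605 m and y of cover_rib in the frame of case between -0.008 and 0.008 m and angle between cover_rib's own z axis and vertical below 0.06 rad and angle between the x axis of cover_rib and the x axis of case, either way round below 0.12 rad), for 0.1 s.
2. the cover runs under the lips and its tab rides up the ledge (x of cover_rib in the frame of case between -0.025 and 0.036 m and z of cover_rib in the frame of case between 0.052 and 0.0605 m and y of cover_rib in the frame of case between -0.008 and 0.008 m and angle between cover_rib's own z axis and vertical below 0.06 rad and angle between the x axis of cover_rib and the x axis of case, either way round below 0.12 rad and value of joint tab above 0.06 rad), for 0.02 s.
At the end, for the whole second after the job is handed in: Cover flat under the lips, tab dropped behind the ledge and bent under 0.03 rad; rib point 8.5 to 36.5 mm along the case's +x, within 8 mm sideways, 53.5 to 58.5 mm above the bench, tilted under 0.06 rad, turned under 0.12 rad; at rest (x of cover_rib in the frame of case between 0.0085 and 0.0365 m and z of cover_rib in the frame of case between 0.0535 and 0.0585 m and y of cover_rib in the frame of case between -0.008 and 0.008 m and angle between cover_rib's own z axis and vertical below 0.06 rad and angle between the x axis of cover_rib and the x axis of case, either way round below 0.12 rad and value of joint tab below 0.03 rad and linear speed of cover below 0.01 m/s); the robot touches nothing.
It fails at once if the cover, in the rails, is pushed or pressed against the case with more than 22 N (contact force between cover and case above 22 N and x of cover_rib in the frame of case above -0.04 m and z of cover_rib in the frame of case below 0.062 m).
It fails at once if a bystander is shifted by more than 20 mm (distance of any of module0_mid, module1_mid, module2_mid, driver_grip, bottle_mid, dish_in from where it was at the start of the episode above 0.02 m).
It also fails if it takes over 58 s, if anything falls off the work surface, if the arm or the gripper's body presses on something with over 40 N, if the wrist force passes 120 N, or if a joint passes its speed limit or range.

## Working session

There is one attempt and no reset: what is moved stays moved. The work goes in short steps, Python scripts to look and compute and a shell command to move; the robot and the scene stay as the last step left them, time stands still between calls to the robot, and variables do not carry over. Pictures are saved under pics/ and viewed, at most 10 in all, crops included, and the job is handed in when it is done.

```bash
mkdir -p pics
cat > h.py <<'E'
import numpy as np,cv2
from plant import readout,grab_frame,camera_info,env,finder
def w(cam,uv,depth=None,z=None,ci=None):
    c=ci or camera_info(cam);T=np.array(c["T"]);u,v=uv
    r=np.array([(u-c["cx"])/c["fx"],(v-c["cy"])/c["fy"],1.])
    if z is not None:
        d=T[:3,:3]@r; return T[:3,3]+d*(z-T[2,3])/d[2]
    return T[:3,:3]@(r*depth)+T[:3,3]
def cloud(cam,D,ci=None):
    c=ci or camera_info(cam);T=np.array(c["T"]);v,u=np.mgrid[:384,:512]
    P=np.stack([(u-c["cx"])/c["fx"]*D,(v-c["cy"])/c["fy"]*D,D],-1)
    return P@T[:3,:3].T+T[:3,3]
E
python3 - <<'E'
from h import *
s=readout.get_state();print(s)
I,D=grab_frame("top");cv2.imwrite("pics/top.png",I);np.save("top.npy",D)
for n in ["cover_rib","case","case_open","case_end","module0_mid","driver_grip","bottle_mid","dish_in"]:
    for o in finder.mark_of(n,"top")[:4]:
        uv=o["uv"];u,v=map(int,map(round,uv))
        print(n,round(o["conf"],2),np.round(uv,1),np.round(w("top",uv,D[v,u])) if D[v,u]>0 else 0)
I,D=grab_frame("side");cv2.imwrite("pics/side.png",I)
print(camera_info("top"))
E
```

```text
{'clock': 0.0, 'joint_positions': array([-9.60402546e-01,  3.85548630e-01,  6.59963106e-03, -4.97922233e-04,
       -1.19398540e+00, -2.58601732e-01]), 'qvel': array([ 6.43313962e-04,  8.00423654e-04, -6.50070283e-04,  7.65726169e-04,
        3.14268432e-05, -1.96158453e-04]), 'tau': array([-1.06206418e-03, -3.92292345e+01,  1.88405085e+01,  4.18628097e+00,
       -4.61609088e-03, -9.70625052e-06]), 'position': array([ 215.18966575, -586.19505073,  247.21623135]), 'tcp_rot': array([ 3.13940734e+00, -9.95618550e-05, -2.78998420e+00]), 'ft_force': array([ 0.70576756, -0.05190178, -0.92574166]), 'ft_torque': array([-0.02822994,  0.02266375, -0.03610431]), 'grasp_force': 0.0, 'gripper_width': 0.995572880788978}
cover_rib 0.82 [211.9 219.8] [432. 144.   6.]
cover_rib 0.69 [212.1 173.3] [579. 145.  37.]
case 0.97 [351.9 273.7] [ 266. -297.   26.]
case 0.67 [306.1 178.3] [ 569. -159.   22.]
case_open 0.97 [353.8 292.7] [ 220. -156.  716.]
case_open 0.92 [299.9 190.4] [ 527. -138.   31.]
case_open 0.66 [309.7 168.4] [ 600. -170.   31.]
case_end 0.9 [309.9 166.5] [ 608. -172.   23.]
case_end 0.59 [352.8 263. ] [ 298. -300.   33.]
module0_mid 0.64 [381.6 152.4] [ 652. -400.   46.]
driver_grip 0.73 [154.8 234. ] [382. 324.  19.]
bottle_mid 0.81 [396.3 204.1] [ 471. -418.  114.]
dish_in 0.95 [121.8 177.8] [568. 445.   6.]
{'fx': 461.9352686897679, 'fy': 461.9352686897679, 'cx': 250.19450355049827, 'cy': 191.51199650421054, 'T': array([[ 1.25641827e-02, -9.80908488e-01,  1.94063596e-01,
         2.33600536e+02],
       [-9.99889921e-01, -1.07930605e-02,  1.01811729e-02,
         6.60687823e+00],
       [-7.89225880e-03, -1.94170152e-01, -9.80936116e-01,
         1.48533752e+03],
       [ 0.00000000e+00,  0.00000000e+00,  0.00000000e+00,
         1.00000000e+00]])}
```

```bash
python3 -c "
import cv2
I=cv2.imread('pics/top.png');cv2.imwrite('pics/topc.png',cv2.resize(I[110:330,90:430],None,fx=2.35,fy=2.35,interpolation=cv2.INTER_CUBIC))"
```

```text
(no output)
```

View pics/topc.png

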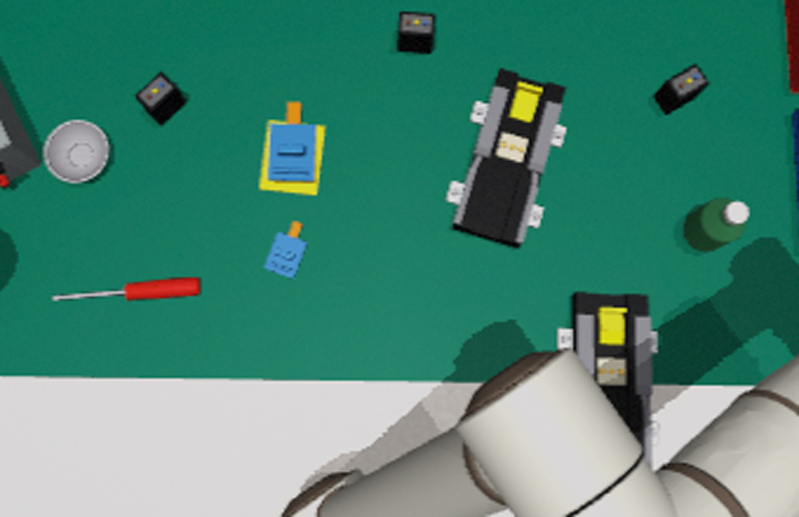

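View pics/side.png

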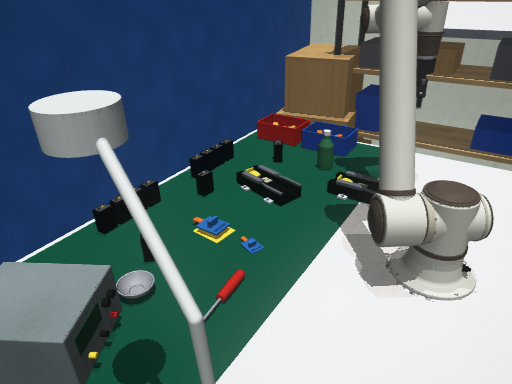

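Top view: the far case is at about (510,155) in the crop, with the keeper at its upper end. The near look-alike case is partly under the arm. The large cover is on its yellow rest at (292,150) with its tab up, and the small decoy is at (287,250).

```bash
python3 - <<'E'
from h import *
D=np.load("top.npy");P=cloud("top",D)
I=cv2.imread("pics/top.png")
W=P[120:230,270:345].reshape(-1,3)
m=(W[:,2]>18)&(W[:,2]<65)&(abs(W[:,0]-569)<140)&(abs(W[:,1]+159)<80)
r=cv2.minAreaRect(W[m][:,:2].astype(np.float32));print("case",r,m.sum())
# keeper and ends
for n,uv in [("open",(297.2,207)),("far",(316.4,144))]: print(n,w("top",uv,z=45))
for n,uv in [("rib",(214,174)),("tip",(214.9,153.5))]: print(n,w("top",uv,z=25))
hsv=cv2.cvtColor(I,cv2.COLOR_BGR2HSV)
b=cv2.inRange(hsv,(95,80,80),(115,255,255));b[:160]=0;b[188:]=0
v,u=np.nonzero(b);k=(u>190)&(u<240);Q=P[v[k],u[k]];print("cover",cv2.minAreaRect(Q[:,:2].astype(np.float32)),np.median(Q,0))
o=cv2.inRange(hsv,(8,120,120),(20,255,255));v,u=np.nonzero(o[140:170,200:230]);print("tab",P[140:170,200:230][v,u].mean(0))
E
python3 -m pendant '[0,0,0,-1, 0,0,0,-1, 0,0,0,-1, 0,0,0,-1, 0,0,0,-1, 0,0,0,-1, 0,0,0,-1, 0,0,0,-1, 0,0,0,-1, 0,0,0,-1]' 1 40
python3 -c "
from h import *
s=readout.get_state();c=camera_info('wrist');print(s['position'],s['tcp_rot'],s['joint_positions'],c)"
```

```text
case ((575.3311767578125, -156.86300659179688), (121.68314361572266, 233.2626495361328), 72.28519439697266) 2119
open [ 470.37086855 -127.37374546   45.        ]
far [ 677.86723629 -191.03046189   45.        ]
rib [579.21228225 140.09302759  25.        ]
tip [648.25209356 139.05893637  25.        ]
cover ((422.99627685546875, 98.75831604003906), (414.0729064941406, 77.42172241210938), 15.354812622070312) [575.35138678 139.98870016  20.33686185]
tab [634.65036113 140.33575342  17.29280807]
clock: 1.33
position: [215.4, -586.7, 248.3]
tcp_rot: [-3.142, -0.0, -1.584]
ft_force: [-0.6, -0.6, -0.1]
gripper_width: 1.0
grasp_force: 0.0
[ 215.37037772 -586.69466069  248.34350098] [-3.14155163e+00 -4.79310286e-05 -1.58390664e+00] [-9.60418774e-01  3.84643628e-01  7.89544857e-03 -5.72200632e-06
 -1.19398528e+00  9.47310569e-01] {'fx': 326.4158440448404, 'fy': 326.4158440448404, 'cx': 257.9476526980133, 'cy': 191.38651043894342, 'T': array([[-9.99909097e-01,  1.29340404e-02,  3.80910522e-03,
         2.14678036e+02],
       [ 1.34832398e-02,  9.59814474e-01,  2.80311216e-01,
        -6.58178861e+02],
       [-3.04777186e-05,  2.80337094e-01, -9.59901616e-01,
         3.73938624e+02],
       [ 0.00000000e+00,  0.00000000e+00,  0.00000000e+00,
         1.00000000e+00]])}
```

```bash
python3 -m pendant '[-1,-0.9,0,0, -1,-0.9,0,0, -1,-0.9,0,0, -1,-0.9,0,0, -1,-0.9,0,0, -1,-0.9,0,0, -1,-0.9,0,0, -1,-0.9,0,0, -1,-0.9,0,0, -1,-0.9,0,0]'
python3 -m pendant '[-1,-0.9,0,0, -1,-0.9,0,0, -1,-0.9,0,0, -1,-0.9,0,0, -1,-0.9,0,0, -1,-0.9,0,0, -1,-0.9,0,0, -1,-0.9,0,0, -1,-0.9,0,0, 0,0,0,0]'
python3 - <<'E'
from h import *
c=camera_info("wrist");I,D=grab_frame("wrist");cv2.imwrite("pics/w1.png",I);np.save("w1.npy",D);np.save("w1T.npy",c)
for n in ["case","case_open","case_lips","case_end"]:
    for o in finder.mark_of(n,"wrist")[:2]:
        print(n,round(o["conf"],2),np.round(o["uv"],1),*[np.round(w("wrist",o["uv"],z=z,ci=c),1) for z in {"case":[0],"case_open":[56],"case_lips":[40],"case_end":[56]}[n]])
E
```

```text
clock: 2.17
position: [399.9, -389.1, 248.5]
tcp_rot: [-3.141, -0.0, -1.59]
ft_force: [-0.1, -0.5, -0.3]
gripper_width: 0.996
grasp_force: 0.0
clock: 3.0
position: [567.3, -210.4, 248.0]
tcp_rot: [-3.14, 0.0, -1.586]
ft_force: [0.5, -0.7, 0.0]
gripper_width: 0.996
grasp_force: 0.0
case 0.89 [254.6 205.9] [ 572.8 -154.6    0. ]
case 0.32 [250.7 214.2] [ 577.8 -144.     0. ]
case_open 0.55 [309.  233.1] [ 515.1 -142.6   56. ]
case_lips 0.94 [253.4 216.9] [ 573.7 -155.6   40. ]
case_end 0.77 [232.4 214.8] [ 595.  -164.3   56. ]
```

View pics/w1.png

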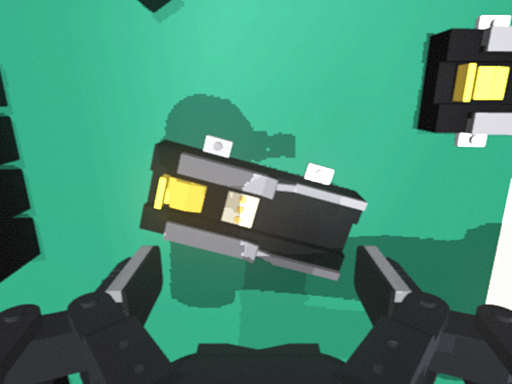

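The wrist view shows our case at the centre: keeper at (180,193), lips starting at about (255,215), open end at (350,235). Another look-alike is at top right, closer to the base. Next I fit the case pose from depth.

```bash
cat > fit.py <<'E'
from h import *
D=np.load("w1.npy");c=np.load("w1T.npy",allow_pickle=True).item();P=cloud("wrist",D,c).reshape(-1,3)
m=(P[:,2]>32)&(P[:,2]<60)&(np.hypot(P[:,0]-575,P[:,1]+157)<145)&(P[:,1]>-230)
Q=P[m];print(m.sum())
r=cv2.minAreaRect(Q[:,:2].astype(np.float32));print(r)
o=np.array([571.5,-155.5]);a=-0.30
for it in range(4):
    R=np.array([[np.cos(a),np.sin(a)],[-np.sin(a),np.cos(a)]])
    L=(Q[:,:2]-o)@R.T
    # extreme-y edges per x bin
    xs=np.arange(-100,115,6);up=[];lo=[]
    for x in xs:
        k=abs(L[:,0]-x)<4
        if k.sum()>8: up.append((x,np.percentile(L[k,1],98)));lo.append((x,np.percentile(L[k,1],2)))
    up=np.array(up);lo=np.array(lo)
    mid=np.c_[up[:,0],(up[:,1]+lo[:,1])/2]
    p=np.polyfit(*mid.T,1);pu=np.polyfit(*up.T,1);pl=np.polyfit(*lo.T,1)
    xe=[np.percentile(L[abs(L[:,1])<45][:,0],q) for q in(0.5,99.5)]
    print(a,p,pu,pl,"ends",xe,"res",np.std(mid[:,1]-np.polyval(p,mid[:,0])))
    a+=np.arctan(p[0]);o=o+R.T@np.array([np.mean(xe)-5,p[1]])
print("origin",o,"yaw",a)
R=np.array([[np.cos(a),np.sin(a)],[-np.sin(a),np.cos(a)]])
L=(Q[:,:2]-o)@R.T
for x in (-80,-50,-20,20,50,80):
    k=abs(L[:,0]-x)<3
    print(x,[(y,round(float(np.median(Q[k&(abs(L[:,1]-y)<1.5),2])),0)) for y in range(-48,49,4) if (k&(abs(L[:,1]-y)<1.5)).any()])
E
python3 fit.py
```

```text
13412
((577.0146484375, -158.19485473632812), (97.2270278930664, 230.46563720703125), 73.65459442138672)
-0.3 [ 0.0188737  -2.01448579] [1.45733256e-02 4.49443761e+01] [ 2.31740805e-02 -4.89733477e+01] ends [np.float64(-107.29696847107846), np.float64(119.5578498626834)] res 0.6691229592925754
-0.2811285375429728 [0.00061319 0.03571417] [-4.08094713e-03  4.69695587e+01] [ 5.30733332e-03 -4.68981303e+01] ends [np.float64(-108.29813398292195), np.float64(118.43987463063982)] res 0.6952070535094765
-0.280515344522104 [ 0.00021394 -0.00012091] [-4.52349034e-03  4.69266804e+01] [ 4.95137586e-03 -4.69269223e+01] ends [np.float64(-108.34791450375754), np.float64(118.37875577027097)] res 0.7019733017895787
-0.28030140176684337 [5.87317359e-05 2.14332103e-03] [-4.60517113e-03  4.69332096e+01] [ 4.72263460e-03 -4.69289229e+01] ends [np.float64(-108.35691211835766), np.float64(118.36986536576573)] res 0.6999701330768403
origin [ 572.0842279  -157.74804743] yaw -0.2802426700310033
-80 [(-48, 40.0), (-44, 47.0), (-40, 47.0), (-36, 40.0), (-32, 40.0), (-28, 40.0), (-24, 41.0), (-20, 40.0), (20, 38
[... 624 characters left out ...]
, 34.0), (-8, 33.0), (-4, 33.0), (0, 34.0), (4, 34.0), (8, 33.0), (12, 34.0), (16, 33.0), (20, 38.0), (24, 40.0), (28, 41.0), (32, 51.0), (36, 52.0), (40, 51.0), (44, 51.0), (48, 51.0)]
50 [(-48, 45.0), (-44, 51.0), (-40, 51.0), (-36, 51.0), (-32, 51.0), (-28, 51.0), (-24, 40.0), (-20, 40.0), (20, 36.0), (24, 40.0), (28, 44.0), (32, 51.0), (36, 51.0), (40, 51.0), (44, 51.0), (48, 51.0)]
80 [(-48, 45.0), (-44, 52.0), (-40, 51.0), (-36, 52.0), (-32, 51.0), (-28, 51.0), (-24, 40.0), (-20, 40.0), (-16, 35.0), (-12, 39.0), (-8, 39.0), (-4, 39.0), (0, 39.0), (4, 39.0), (8, 39.0), (12, 39.0), (16, 39.0), (20, 37.0), (24, 40.0), (28, 47.0), (32, 51.0), (36, 51.0), (40, 51.0), (44, 51.0), (48, 51.0)]
```

```bash
python3 -m pendant '[-1,0,0,0, -1,0,0,0, -1,0,0,0, -1,0,0,0, -1,0,0,0, -1,0,0,0, -1,0,0,0, -1,0,0,0, -1,0,0,0, -1,-0.2,0,0]'
python3 -m pendant '[-1,0,0.5,0, -1,0,0.5,0, -1,0,0.5,0, -1,0,0.5,0, -1,0,0.5,0, 0,0,0,0, 0,0,0,0]'
cat > cov.py <<'E'
from h import *
s=readout.get_state();c=camera_info("wrist");I,D=grab_frame("wrist");cv2.imwrite("pics/w2.png",I);np.save("w2.npy",D);np.save("w2T.npy",c)
for o in finder.mark_of("cover_rib","wrist")[:2]: print(o["conf"],o["uv"],w("wrist",o["uv"],z=32,ci=c))
P=cloud("wrist",D,c)
hsv=cv2.cvtColor(I,cv2.COLOR_BGR2HSV);b=cv2.inRange(hsv,(95,80,60),(118,255,255))>0
X=P[b&(P[...,2]>10)&(P[...,2]<60)]
X=X[np.hypot(X[:,0]-578,X[:,1]-140)<70]
pl=X[(X[:,2]>16)&(X[:,2]<25)];rb=X[X[:,2]>36]
print("n",len(pl),len(rb));print("plate",cv2.minAreaRect(pl[:,:2].astype(np.float32)),"rib",cv2.minAreaRect(rb[:,:2].astype(np.float32)),"z",np.median(pl[:,2]),np.median(rb[:,2]))
o=(cv2.inRange(hsv,(5,120,120),(20,255,255))>0)&(abs(P[...,0]-635)<30)&(abs(P[...,1]-140)<40);print("tab",P[o].mean(0),np.percentile(P[o][:,0],98))
print(s["position"],s["tcp_rot"])
E
python3 cov.py
python3 - <<'E'
from h import *
D=np.load("w1.npy");c=np.load("w1T.npy",allow_pickle=True).item();P=cloud("wrist",D,c).reshape(-1,3)
a=-.2802;R=np.array([[np.cos(a),np.sin(a)],[-np.sin(a),np.cos(a)]]);L=(P[:,:2]-[572.3,-157.0])@R.T
print([(x,round(float(np.median(P[k,2])),1)) for x in range(40,122,2) for k in [(abs(L[:,0]-x)<1.2)&(abs(L[:,1])<10)] if k.any()])
E
```

```text
clock: 4.08
position: [571.4, -13.6, 248.8]
tcp_rot: [-3.141, 0.0, -1.591]
ft_force: [0.2, 0.0, -0.0]
gripper_width: 1.0
grasp_force: 0.0
clock: 4.67
position: [573.9, 86.3, 198.0]
tcp_rot: [3.141, -0.001, -1.589]
ft_force: [0.3, -0.3, 0.5]
gripper_width: 0.995
grasp_force: 0.0
0.93 [390.5, 231.0] [447.04183001 142.08550717  32.        ]
0.82 [253.5, 231.6] [579.25317875 140.13531216  32.        ]
n 4170 458
plate ((581.6026000976562, 142.34043884277344), (64.89102935791016, 78.57217407226562), 88.62405395507812) rib ((582.4481811523438, 141.80020141601562), (36.067161560058594, 11.255855560302734), 88.80984497070312) z 21.038013330559835 42.91812662760029
tab [635.90105887 140.03690684  19.66465133] 653.446662618058
[573.85033584  86.25932124 197.98882943] [ 3.14051219e+00 -6.61461773e-04 -1.58936658e+00]
[(40, 28.2), (42, 28.1), (44, 28.0), (46, 27.7), (48, 27.9), (50, 28.0), (52, 27.8), (54, 28.0), (56, 28.0), (58, 28.0), (60, 32.4), (62, 33.7), (64, 34.5), (66, 35.3), (68, 36.1), (70, 36.9), (72, 38.0), (74, 38.9), (76, 39.3), (78, 38.9), (80, 39.1), (82, 39.0), (84, 38.9), (86, 38.7), (88, 38.7), (90, 39.1), (92, 38.8), (94, 31.1), (96, 30.9), (98, 31.1), (100, 37.4), (102, 46.0), (104, 46.2), (106, 46.0), (110, 28.3), (112, 27.9), (114, 28.1), (116, 28.3), (118, 28.1), (120, 27.8)]
```

View pics/w2.png

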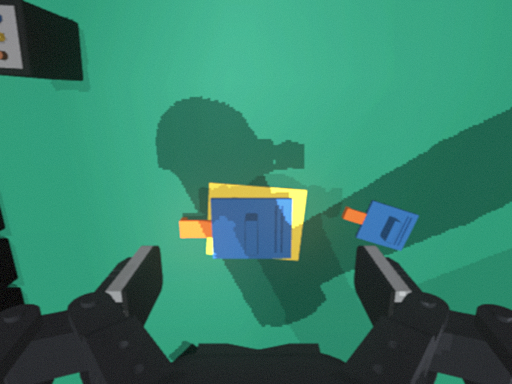

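Cover: plate at (250,230), rib at (252,233), tab to the left (+x), which agrees with the depth fit (581.5, 141.5, yaw −0.02). The small decoy is at (390,225). Descending to grasp.

```bash
python3 -m pendant '[-0.7,-0.1,1,0, -0.7,-0.1,1,0, -0.7,-0.1,1,0, -0.67,-0.03,1,0, 0,0,1,0, 0,0,1,0, 0,0,1,0, 0,0,0.6,0, 0,0,0.25,0, 0,0,0,0]'
python3 -m pendant '[0,0,0,0, 0,0,0,0, 0,0,0,0]'
python3 -m pendant '[0,0,0,0, 0,0,0,0, 0,0,0,0, 0,0,0,0, 0,0,0,0, 0,0,0,0, 0,0,0,0, 0,0,0,0]' -1 40
```

```text
clock: 5.6
position: [581.8, 140.6, 40.7]
tcp_rot: [3.14, -0.001, -1.591]
ft_force: [0.3, 0.5, -0.0]
gripper_width: 1.0
grasp_force: 0.0
clock: 5.85
position: [582.7, 142.0, 42.7]
tcp_rot: [-3.139, 0.001, -1.59]
ft_force: [-0.9, -0.5, -0.6]
gripper_width: 1.001
grasp_force: 0.0
clock: 6.52
position: [582.0, 142.0, 41.4]
tcp_rot: [-3.141, 0.0, -1.59]
ft_force: [-0.2, -0.3, 0.9]
gripper_width: 0.127
grasp_force: 40.8
```

```bash
python3 -m pendant '[0,0,-0.3,0, 0,0,-0.6,0, 0,0,-0.8,0, 0,0,-0.8,0, 0.4,0,-0.8,0, 0.8,0.2,-0.8,0, 1,0.25,-0.6,0, 1,0.25,-0.3,0, 1,0.25,0,0, 1,0.25,0,0]'
python3 -m pendant '[1,0.25,0,0, 1,0.25,0,0, 1,0.25,0,0, 1,0.25,0,0, 1,0.25,0,0.3, 1,0.25,0,0.5, 1,0.25,0,0.5, 1,0.25,0,0.5, 0.8,0,0,0.37, 0.2,0,0,0]'
python3 -m pendant '[0,0,0,0, 0,0,0,0, 0,0,0,0]'
python3 - <<'E'
from h import *
s=readout.get_state();print(s["position"],s["tcp_rot"],s["ft_force"],s["ft_torque"])
for cam in("side","wrist"):
    I,D=grab_frame(cam);cv2.imwrite(f"pics/{cam}3.png",I);np.save(cam+"3.npy",D)
I=cv2.imread("pics/side3.png")[110:260,160:340];W=cv2.imread("pics/wrist3.png")
cv2.imwrite("pics/c3.png",np.vstack([cv2.resize(W,(480,360)),cv2.resize(I,(288,240)) if 0 else cv2.copyMakeBorder(cv2.resize(I,(288,240)),0,0,0,192,cv2.BORDER_CONSTANT)]))
E
```

```text
clock: 7.35
position: [555.6, 37.6, 142.2]
tcp_rot: [-3.141, 0.001, -1.59]
ft_force: [0.3, -1.4, -0.3]
gripper_width: 0.13
grasp_force: 40.6
clock: 8.18
position: [501.2, -140.1, 141.4]
tcp_rot: [3.141, -0.0, -1.854]
ft_force: [0.6, 0.1, -0.6]
gripper_width: 0.127
grasp_force: 40.5
clock: 8.43
position: [502.8, -137.8, 141.4]
tcp_rot: [-3.141, 0.0, -1.849]
ft_force: [-0.8, -0.1, -0.4]
gripper_width: 0.129
grasp_force: 40.5
[ 502.76161535 -137.79824906  141.41472016] [-3.14131308e+00  1.45592494e-04 -1.84901353e+00] [-0.80418006 -0.10751058 -0.42606794] [ 0.00336928  0.00139794 -0.02962049]
```

View pics/c3.png

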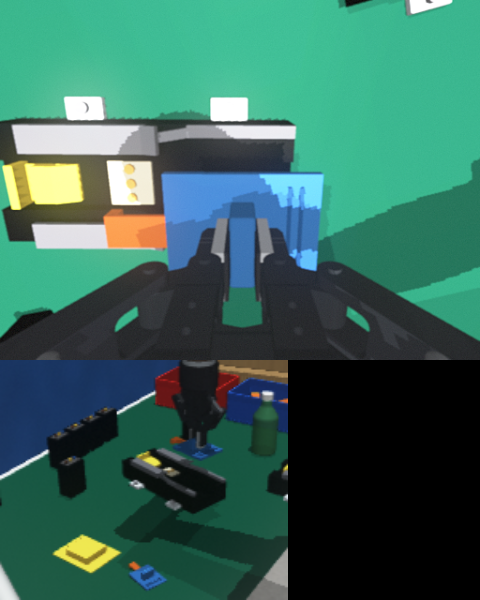

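Top: the wrist view shows the cover held level over the open end, with the orange tab (at (135,230)) toward the keeper. Bottom: the side view confirms it. Next I measure the in-hand offset.

Run:
```python
from h import *
s=readout.get_state();c=camera_info("wrist");D=np.load("wrist3.npy");I=cv2.imread("pics/wrist3.png");P=cloud("wrist",D,c)
hsv=cv2.cvtColor(I,cv2.COLOR_BGR2HSV);b=(cv2.inRange(hsv,(95,80,60),(118,255,255))>0)&(abs(P[...,2]-122)<15)
z=P[b][:,2];print(np.percentile(z,[5,25,50,75,95]))
pl=P[b&(abs(P[...,2]-np.median(z))<4)]
a=s["tcp_rot"][2]+np.pi/2;R=np.array([[np.cos(a),np.sin(a)],[-np.sin(a),np.cos(a)]])
L=(pl[:,:2]-s["position"][:2])@R.T
print("n",len(pl),"x",np.percentile(L[:,0],[.5,99.5]),"y",np.percentile(L[:,1],[.5,99.5]))
# rear/front/left edge lines
for ax,lo,q in((1,-10,2),(1,-10,98),(0,0,98)):
    o=1-ax if ax else 1
    pts=[]
    for t in np.arange(-25,31,4):
        k=abs(L[:,ax]-t)<2
        if k.sum()>15: pts.append((t,np.percentile(L[k,1-ax],q)))
    pts=np.array(pts);pts=pts[np.abs(pts[:,1]-np.median(pts[:,1]))<2.5];print(ax,q,len(pts),np.polyfit(*pts.T,1))
A=np.c_[pl[:,:2],np.ones(len(pl))];print("plane",np.linalg.lstsq(A,pl[:,2],rcond=None)[0][:2])
o=(cv2.inRange(hsv,(5,120,120),(20,255,255))>0)&(abs(P[...,2]-121)<12)
T=(P[o][:,:2]-s["position"][:2])@R.T;print("tab",T.mean(0),np.percentile(T,[1,99],axis=0),np.median(P[o][:,2]))
```

```text
[119.75445781 120.5439922  120.98021278 121.42887747 122.29990996]
n 11564 x [-39.23954137  40.00352389] y [-31.75006061  20.82437429]
1 2 13 [-2.94319645e-02 -3.85599958e+01]
1 98 13 [2.73868861e-02 3.92324266e+01]
0 98 4 [ 0.01167936 -3.43510621]
plane [-0.00028722  0.00656243]
tab [56.93176898 -0.74254894] [[41.1104013  -8.86699575]
 [72.05523781  8.95978178]] 119.85554413839964
```

```bash
python3 -m pendant '[-0.04,-0.35,0.5,0, 0,-0.4,0.8,0, 0,0,0.8,0, 0,0,0.7,0, 0,0,0.5,0, 0,0,0.2,0, 0,0,0,0, 0,0,0,0, 0,0,0,0]'
python3 -c "
from h import *
for i in range(1):
  s=readout.get_state();print(s['position'],s['tcp_rot'],s['ft_force'],s['ft_torque'])"
```

```text
clock: 9.28
position: [517.8, -141.7, 72.1]
tcp_rot: [-3.14, 0.0, -1.85]
ft_force: [-0.3, 0.2, -0.9]
gripper_width: 0.128
grasp_force: 40.5
[ 517.814718   -141.72720956   72.05137673] [-3.13988647e+00  2.94011323e-04 -1.84978497e+00] [-0.30482058  0.23409813 -0.90796746] [ 0.0148188  -0.00872485  0.02512691]
```

```bash
python3 -m pendant '[0,0,0.1,0, 0,0,0.1,0, 0,0,0.05,0, 0,0,0,0, 0,0,0,0]'
python3 -m pendant '[0,0,0.04,0, 0,0,0,0, 0,0,0,0]'; python3 -m pendant '[0,0,0.03,0, 0,0,0,0, 0,0,0,0]'
```

```text
clock: 9.7
position: [517.1, -141.7, 66.4]
tcp_rot: [-3.142, 0.0, -1.85]
ft_force: [0.9, 0.0, -0.5]
gripper_width: 0.129
grasp_force: 40.5
clock: 9.95
position: [517.1, -141.7, 65.5]
tcp_rot: [3.142, -0.0, -1.85]
ft_force: [-0.3, -0.3, -1.1]
gripper_width: 0.126
grasp_force: 40.5
clock: 10.2
position: [517.2, -141.8, 65.4]
tcp_rot: [-3.141, -0.0, -1.85]
ft_force: [-1.0, 0.8, 4.7]
gripper_width: 0.131
grasp_force: 41.2
```

```bash
python3 -m pendant '[0,0,-0.02,0, 0,-0.2,0,0, 0,-0.2,0,0, 0,-0.2,0,0, 0,-0.1,0,0, 0,0,0,0]' -1 25
python3 -m pendant '[0,-0.15,0,0, 0,-0.15,0,0, 0,-0.1,0,0, 0,0,0,0]'
```

```text
clock: 10.7
position: [531.6, -145.9, 65.4]
tcp_rot: [-3.14, 0.0, -1.85]
ft_force: [0.4, -0.7, 1.8]
gripper_width: 0.126
grasp_force: 40.9
clock: 11.03
position: [538.8, -148.0, 65.4]
tcp_rot: [-3.141, 0.0, -1.85]
ft_force: [-0.6, -0.7, 3.2]
gripper_width: 0.127
grasp_force: 41.1
```

```bash
python3 -m pendant '[0,-0.15,-0.01,0, 0,-0.15,0,0, 0,-0.1,0,0, 0,0,0,0]'; python3 -m pendant '[0,-0.15,0,0, 0,-0.15,0,0, 0,-0.1,0,0, 0,0,0,0]'
```

```text
clock: 11.37
position: [546.6, -150.2, 65.4]
tcp_rot: [-3.141, 0.0, -1.85]
ft_force: [0.7, -0.6, 2.0]
gripper_width: 0.13
grasp_force: 40.8
clock: 11.7
position: [554.3, -152.4, 65.4]
tcp_rot: [-3.141, 0.0, -1.85]
ft_force: [0.2, -0.4, 1.0]
gripper_width: 0.129
grasp_force: 40.8
```

```bash
python3 -m pendant '[0,-0.15,0,0, 0,-0.15,0,0, 0,-0.1,0,0, 0,0,0,0]'; python3 -m pendant '[0,-0.1,0,0, 0,-0.1,0,0, 0,-0.1,0,0, 0,-0.1,0,0, 0,0,0,0]'; python3 -m pendant '[0,-0.1,0,0, 0,-0.1,0,0, 0,-0.1,0,0, 0,0,0,0]'
```

```text
clock: 12.03
position: [561.9, -154.6, 65.4]
tcp_rot: [-3.141, 0.0, -1.85]
ft_force: [0.6, -0.3, 1.1]
gripper_width: 0.127
grasp_force: 40.8
clock: 12.45
position: [568.9, -156.8, 65.6]
tcp_rot: [3.141, -0.0, -1.85]
ft_force: [-3.9, -0.6, 4.6]
gripper_width: 0.13
grasp_force: 41.2
clock: 12.78
position: [574.5, -158.4, 65.8]
tcp_rot: [3.141, -0.0, -1.85]
ft_force: [-4.8, 0.6, 6.8]
gripper_width: 0.128
grasp_force: 41.6
```

```bash
python3 -m pendant '[0,-0.1,0,0, 0,-0.1,0,0, 0,-0.1,0,0, 0,0,0,0]'; python3 -m pendant '[0,-0.1,0,0, 0,-0.1,0,0, 0,-0.1,0,0, 0,-0.1,0,0, 0,0,0,0]';python3 -m pendant '[0,-0.1,0,0, 0,-0.1,0,0, 0,-0.05,0,0, 0,0,0,0]'
```

```text
clock: 13.12
position: [582.6, -160.3, 66.6]
tcp_rot: [-3.137, 0.0, -1.849]
ft_force: [-2.9, 0.4, 4.5]
gripper_width: 0.131
grasp_force: 41.5
clock: 13.53
position: [590.3, -162.5, 66.5]
tcp_rot: [-3.137, 0.001, -1.85]
ft_force: [-1.1, 0.3, 4.5]
gripper_width: 0.128
grasp_force: 41.5
clock: 13.87
position: [594.8, -163.8, 66.5]
tcp_rot: [-3.138, 0.0, -1.85]
ft_force: [-2.1, 0.7, 4.7]
gripper_width: 0.128
grasp_force: 41.6
```

```bash
for i in 1; do python3 -m pendant '[0,-0.05,0,0, 0,-0.05,0,0, 0,0,0,0, 0,0,0,0]'; python3 -m pendant '[0,-0.05,0,0, 0,0,0,0, 0,0,0,0]'; done
```

```text
clock: 14.2
position: [596.8, -164.2, 65.7]
tcp_rot: [-3.138, 0.001, -1.85]
ft_force: [3.3, -0.8, -0.0]
gripper_width: 0.124
grasp_force: 40.6
clock: 14.45
position: [596.8, -164.4, 65.5]
tcp_rot: [-3.14, 0.0, -1.85]
ft_force: [3.9, 0.2, -1.0]
gripper_width: 0.126
grasp_force: 40.5
```

```bash
python3 -m pendant '[0,-0.05,0,0, 0,0,0,0, 0,0,0,0]'; python3 -m pendant '[0,0,0,0]'
python3 - <<'E'
from h import *
c=camera_info("wrist");I,D=grab_frame("wrist");cv2.imwrite("pics/w4.png",I[150:330,20:300]);P=cloud("wrist",D,c)
hsv=cv2.cvtColor(I,cv2.COLOR_BGR2HSV)
o=(cv2.inRange(hsv,(5,150,100),(20,255,255))>0)
a=-.2802;R=np.array([[np.cos(a),np.sin(a)],[-np.sin(a),np.cos(a)]]);L=(P[...,:2]-[572.3,-157.0])@R.T
for x in range(58,110,3):
    k=(abs(L[...,0]-x)<1.5)&(abs(L[...,1])<7)&(P[...,2]<70)
    if k.sum()>3: print(x,round(float(np.median(P[k][:,2])),1),end="; ")
cv2.imwrite("pics/w4.png",cv2.resize(I,(640,480)))
E
```

```text
clock: 14.7
position: [596.9, -164.6, 65.4]
tcp_rot: [3.142, 0.0, -1.85]
ft_force: [2.9, -1.3, -0.6]
gripper_width: 0.133
grasp_force: 40.6
clock: 14.78
position: [596.9, -164.6, 65.5]
tcp_rot: [-3.142, 0.0, -1.85]
ft_force: [3.2, -0.0, -0.6]
gripper_width: 0.127
grasp_force: 40.6
58 45.1; 61 45.1; 64 45.0; 67 44.3; 70 44.0; 73 44.1; 76 44.1; 79 44.0; 82 44.1; 85 44.0; 88 43.9; 91 44.1; 94 44.0; 97 44.0; 100 44.5; 103 46.1; 106 46.0;
```

View pics/w4.png

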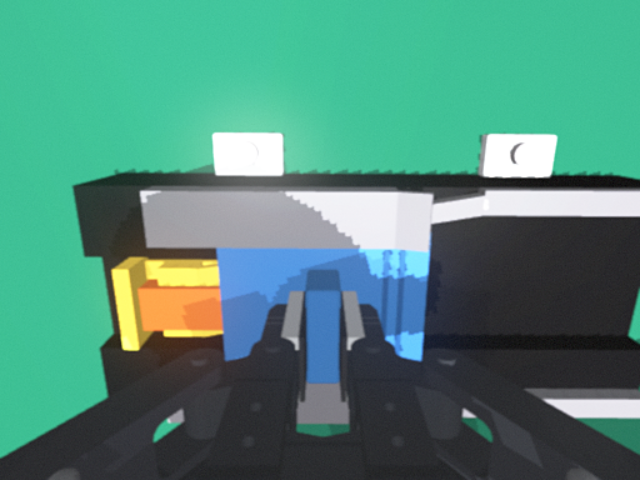

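The tab lies straight and flat (z 44 all along) behind the ledge, with its tip near the stop wall. Clicked, so I release and retreat.

```bash
python3 -m pendant '[0,0,0,0, 0,0,0,0, 0,0,0,0, 0,0,0,0, 0,0,0,0]' -0.2
python3 -m pendant '[0,0,-0.2,0, 0,0,-0.4,0, 0,0,-0.8,0, 0,0,-1,0, 0,0,-1,0, 0,0,-1,0, 0,0,-1,0, 0,0,0,0, 0,0,0,0]'
python3 - <<'E'
from h import *
c=camera_info("wrist");I,D=grab_frame("wrist");cv2.imwrite("pics/w5.png",I);P=cloud("wrist",D,c)
a=-.2802;R=np.array([[np.cos(a),np.sin(a)],[-np.sin(a),np.cos(a)]]);L=(P[...,:2]-[572.3,-157.0])@R.T
for x in range(-20,110,4):
    k=(abs(L[...,0]-x)<1.5)&(abs(L[...,1])<7)&(P[...,2]<90)
    if k.sum()>3: print(x,round(float(np.median(P[k][:,2])),1),end="; ")
hsv=cv2.cvtColor(I,cv2.COLOR_BGR2HSV);b=(cv2.inRange(hsv,(95,80,60),(118,255,255))>0)&(P[...,2]>60)&(P[...,2]<75)
print("rib",L[b].mean(0),cv2.minAreaRect(L[b].astype(np.float32)))
E
```

```text
clock: 15.25
position: [596.3, -164.6, 65.3]
tcp_rot: [3.14, -0.0, -1.85]
ft_force: [0.1, 0.3, 0.6]
gripper_width: 0.404
grasp_force: 0.0
clock: 16.0
position: [597.5, -164.6, 175.7]
tcp_rot: [-3.138, 0.001, -1.85]
ft_force: [-0.6, 0.2, -0.7]
gripper_width: 0.401
grasp_force: 0.0
-20 28.1; -16 28.2; -12 45.1; -8 45.0; -4 45.4; 0 45.1; 4 45.2; 8 45.1; 12 45.0; 16 44.9; 20 45.3; 24 66.9; 28 67.0; 32 66.4; 36 45.1; 40 44.9; 44 44.9; 48 45.0; 52 45.2; 56 45.0; 60 45.1; 64 45.0; 68 43.9; 72 44.0; 76 44.0; 80 44.1; 84 44.1; 88 44.0; 92 44.0; 96 44.1; 100 43.5; 104 46.0; rib [26.53197942 -1.46440089] ((26.44204330444336, -0.1782207489013672), (36.21834945678711, 11.921618461608887), 89.61180877685547)
```

View pics/w5.png

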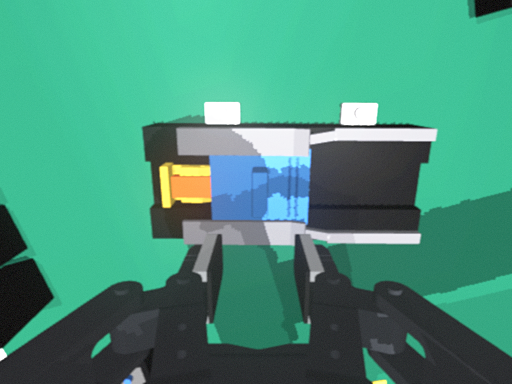

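The cover sits flat under the lips with the rib at x = 26.5 mm and z = 67 at its top. The tab, at (190,187), is straight and reaches the stop wall, and the gripper is clear.

```bash
python3 -c "
from h import *
print(env.finish_job())"
```

```text
the job is handed in; nothing more can be done
None
```

The cover is fitted and the job is handed in: it lies flat under the lips with its tab clicked straight behind the keeper's ledge (rib point 26.5 mm along the case), the force readings stayed below about 9 N, and the gripper has let go and is clear; the judge's verdict was not shown.

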